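Feel round the rim of a bisque bowl for chips

ROBOT

A 6-joint arm with a two-finger parallel gripper is mounted at the origin on the work surface. World frame = base frame: x ahead of the robot, y to its left, z up, the work surface at z = 0. Lengths are in mm, angles in rad, forces in N, time in s.
With the tool pointing down it reaches from about 300 to 775 mm from the base axis. Payload 14.6 kg.
Tool frame: the origin (TCP) lies between the finger pads, 19 mm behind the fingertips; this is the grasp point; z points along the fingers, y is the line along which they close (so a half turn about z gives the same grasp; the last joint's range is limited). The gripper opens to 94 mm and grips with 3 to 60 N. Pads are 16 mm wide; open, the fingers measure 119 mm over their backs; the gripper's body (75 mm by 177 mm) begins 78 mm behind the grasp point.
Start: joints at [1.185, 0.3, 1.521, -0, 1.321, -0.067], TCP at [172.382, 522.277, 224.246] pointing down, gripper open.
Joint ranges: [-3.03, 3.03], [-0.79, 2.21], [0.23, 2.52], [-1.04, 4.18], [0, 3.07], [-2.55, 2.55]. Speed limits (rad/s): [2.22, 2.22, 2.57, 3.14, 3.14, 3.14].

INTERFACE

Orientations are given as [roll, pitch, yaw] about the fixed x, y, z axes, in that order (R = Rz(yaw) Ry(pitch) Rx(roll)).
In Python, from cell import manip, cams, job gives the robot as it stands.
- The arm moves only by the tool jog_arm, never from a script. Its argument "commands" is a list of rows, each an object of numbers: "dx", "dy", "dz": the shift along the tool's x, y, z each as a share of 40 mm, from -1 to 1; "ax", "ay", "az": the turn, a rotation vector about the tool's x, y, z each as a share of 10 degrees, from -1 to 1; "gripper": the closure, from 0 (fully open) to 1 (shut). A call has 1 to 10 rows; each row shifts and turns the commanded pose from where the row before left it, along the tool's axes as they then stand; what a row does not reach is not made up. A row lasts 1/8 s, in which the tool goes at most 62.5 mm and 10.7 degrees, less where a joint would pass 70% of its speed; a pose out of reach is approached as far as the arm can. A call with a number of a shift or a turn outside -1 to 1 is refused whole. A call with a gripper value outside its range is refused whole. The fingers move at their own pace and stop on an object; "squeeze" is the grip in N (left out, the last holds). Time passes only in rows, so rows that do not move let the fingers close. It gives the time, the measured TCP pose, the force, the opening and the grip force at its end, in the units of the state.
- manip.read_state(): the state, without advancing time (a new reading comes with each control period).
- cams.camera(name): name is "side" or "top"; returns a dict with "image" (480x640x3 uint8, red, green, blue), "fx", "fy", "cx", "cy" (pixels), "world_to_cam" (4x4, takes a point from world to camera coordinates). Camera axes: x right, y down, z forward; pixel columns grow to the right and rows downward; lengths in mm; the calibration is good to about 2 mm. A picture is of the moment at which its call begins. There is no depth.
- job.sign_off(): hands the job in; it is judged then, once.
The state is a dict: "clock": time; "joints": joint angles; "qd": joint speeds; "effort": joint torques, N m; "eef_pos": TCP position; "eef_rot": TCP orientation; "wrist_force": force on the tool from outside, world axes, zero at the start; "moment": the same for the moment, N m; "finger_gap": finger opening in mm; "finger_force": force on a finger pad.
Only numpy, scipy, OpenCV 4.12 (cv2) and the standard library are available. Lean on these libraries where they do the work, as an engineer would, in place of code of your own. Each camera call takes 0.05 s, during which the arm holds its last target. There are 200 camera calls.

TASK

Feel the rim of the wide one-handled bowl for chips before it is glazed: with the gripper closed, set the fingertips lightly on top of the rim right above the handle and run them along the rim clockwise (seen from above) all the way round, keeping a light touch, until they are above the handle again, then lift off. Do not pick up, shift, tip or press hard on the bowl, and leave the other things on the board alone.

Things in the scene. Friction and masses are not known exactly. Their poses are not given: they have to be found in the camera images.
- bowl: wide low bowl of buff unglazed clay with one loop handle, loose on a foam pad. Origin: centre of its underside; z up; x points from the centre to the handle. 80 mm high, foot 128 mm, rim 170 mm across outside, wall 8 mm: the crown of the rounded level rim is a circle of 81 mm radius. Handle: 15 mm bar, out to 131 mm from the centre, top 10 mm below the rim. 0.87 to 1.06 kg
- rim_start (a point): point in the middle of the top of the bowl's rim, right above the root of the handle: where the round begins and ends
- ware_board: fixed flat wooden board, 340 mm (its x) by 620 mm (its y), 18 mm thick, lying on the table; origin: centre of its underside. Two grey foam pads, 190 x 190 x 20 mm, lie on its two ends: the bowl stands on one of them, the mug on the other. Pressed, the bowl sinks level into its pad, about 1 mm for each 2 N, by at most 10 mm.
- mug: bystander: tall mug of buff clay, loose, 76 mm across and 95 mm high, with one handle at its +y side; origin: centre of its underside
- tumbler: bystander: small handleless cup of buff clay, loose, 66 mm across and 75 mm high, standing between bowl and mug on the far side of the board; origin: centre of its underside
- rib: bystander: flat wooden potter's rib (scraper), loose, 104 x 44 x 7 mm with round ends, lying between bowl and mug on the near side of the board; origin: centre of its underside

How it is judged:
By the outcome, as a careful person would: the job done as asked, in the order asked, and still so for the second after the job is handed in, with the robot touching nothing.
It also fails if it takes over 72 s, if anything falls off the work surface, if the arm or the gripper's body presses on something with over 40 N, if the wrist force passes 120 N, or if a joint passes its speed limit or range.

## Working session

There is one attempt and no reset: what is moved stays moved. The work goes in short steps, Python scripts to look and compute and a tool call to move; the robot and the scene stay as the last step left them, time stands still between calls to the robot, and variables do not carry over. Pictures are saved under pics/ and viewed, at most 10 in all, crops included, and the job is handed in when it is done.

Besides the shell and the picture viewer there is one more tool, called as a command line: name --argument value ..., lists and objects as JSON in quotes. jog_arm: Moves the arm, as the interface text tells. Shift numbers are shares of 40 mm and turn numbers shares of 10 degrees, none past 1 either way. Its arguments: {"type":"object","properties":{"commands":{"type":"array"},"squeeze":{"type":"number"}},"required":["commands"]}

```bash
mkdir -p pics
python3 - <<'E'
from cell import manip,cams
import cv2,json,pickle
for n in("top","side"):
    c=cams.camera(n); cv2.imwrite(f"pics/{n}0.png",c["image"][:,:,::-1]); pickle.dump(c,open(f"{n}0.pkl","wb"))
    print(n,c["fx"],c["cx"],c["cy"],c["world_to_cam"].round(3).tolist() if hasattr(c["world_to_cam"],'round') else c["world_to_cam"])
s=manip.read_state();print(s)
E
```

```text
top 468.97670871061877 312.0411554254138 237.6313870175946 [[0.092, -0.996, 0.004, -41.584], [-0.974, -0.091, -0.208, 557.469], [0.207, 0.015, -0.978, 637.713], [0.0, 0.0, 0.0, 1.0]]
side 516.2772700893657 321.98544057906406 239.5780845127744 [[-0.949, -0.316, 0.018, 536.987], [-0.222, 0.624, -0.749, 214.914], [0.225, -0.715, -0.662, 807.865], [0.0, 0.0, 0.0, 1.0]]
{'clock': 0.1, 'joints': array([ 1.18542269e+00,  3.00413627e-01,  1.52152286e+00, -2.09155110e-05,
        1.32068725e+00, -6.65802555e-02]), 'qd': array([-0.00082467, -0.00024058, -0.00182161, -0.00164457,  0.000977  ,
        0.00020627]), 'effort': array([ 9.04480257e-04, -5.32647157e+01, -3.53282189e+01,  7.08872708e-02,
        2.35205685e-02, -9.26829762e-05]), 'eef_pos': array([172.29774822, 522.08877711, 223.74247028]), 'eef_rot': array([-3.14056250e+00, -4.83848380e-05,  2.82280443e+00]), 'wrist_force': array([-0.02081576,  0.78036999, -0.27446586]), 'moment': array([-0.03924167, -0.01647951,  0.05119387]), 'finger_force': 0.0, 'finger_gap': 93.77124497216428}
```

View pics/top0.png

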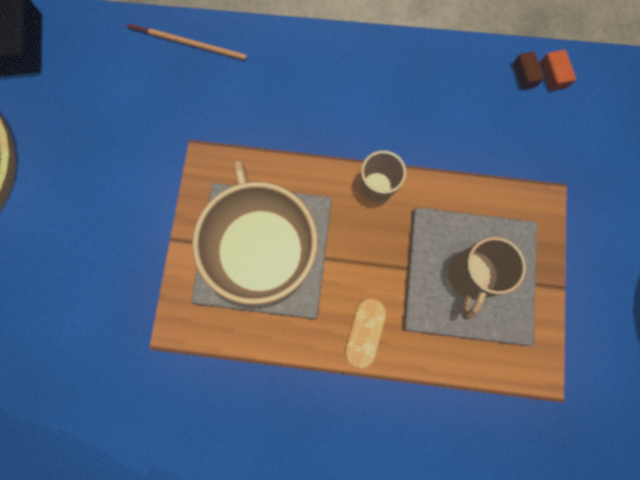

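View pics/side0.png

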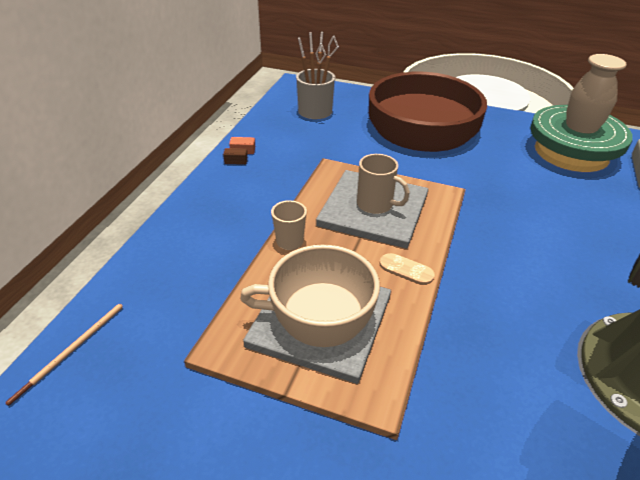

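```bash
cat > h.py <<'E'
import numpy as np,cv2,pickle
def proj(c,P):
    P=np.atleast_2d(P).astype(float); q=P@np.array(c["world_to_cam"])[:3,:3].T+np.array(c["world_to_cam"])[:3,3]
    return np.c_[c["fx"]*q[:,0]/q[:,2]+c["cx"],c["fy"]*q[:,1]/q[:,2]+c["cy"]]
def circ(x,y,r,z,n=180):
    a=np.linspace(0,2*np.pi,n,endpoint=False); return np.c_[x+r*np.cos(a),y+r*np.sin(a),np.full(n,z)]
def ray(c,u,v,z):
    M=np.array(c["world_to_cam"]); d=M[:3,:3].T@[(u-c["cx"])/c["fx"],(v-c["cy"])/c["fy"],1]; o=-M[:3,:3].T@M[:3,3]
    return o+d*(z-o[2])/d[2]
E
cat > fit.py <<'E'
from h import *
from scipy.optimize import minimize
C=[pickle.load(open(f"{n}0.pkl","rb")) for n in("top","side")]
D=[cv2.distanceTransform(255-cv2.Canny(cv2.GaussianBlur(c["image"],(3,3),0),40,110),cv2.DIST_L2,5) for c in C]
def cost(p,ks=(0,1)):
    t=0
    for k in ks:
        for r in(84.6,77.4):
            q=proj(C[k],circ(p[0],p[1],r,p[2] if len(p)>2 else 115))
            t+=np.minimum(cv2.remap(D[k],q[None,:,0].astype('f4'),q[None,:,1].astype('f4'),1),6).mean()
    return t
g=ray(C[0],255.5,243,115);print("guess",g)
for ks in((0,),(1,),(0,1)):
    r=minimize(cost,g[:2],args=(ks,),method="Nelder-Mead");print(ks,r.x,r.fun)
r3=minimize(cost,np.r_[r.x,115],method="Nelder-Mead");print("free z",r3.x,r3.fun)
x,y=r.x
h=ray(C[0],239,165,101);print("handle",h,np.hypot(*(h[:2]-r.x)),np.arctan2(h[1]-y,h[0]-x))
best=np.arctan2(h[1]-y,h[0]-x)
out=[]
for k,c in enumerate(C):
    im=c["image"][:,:,::-1].copy()
    for P in(circ(x,y,85,114),circ(x,y,77,114)):
        for q in proj(c,P): im[int(q[1]+.5),int(q[0]+.5)]=(0,0,255)
    for rr in np.arange(81,132,2):
        for s in(-7.5,7.5):
            q=proj(c,[x+rr*np.cos(best)-s*np.sin(best),y+rr*np.sin(best)+s*np.cos(best),101])[0]; im[int(q[1]+.5),int(q[0]+.5)]=(0,255,0)
    u,v=proj(c,[x,y,100])[0].astype(int); out.append(cv2.resize(im[v-100:v+100,u-100:u+100],(400,400)))
cv2.imwrite("pics/fit.png",np.hstack(out))
E
python3 fit.py
```

```text
guess [532.39481424  85.24432317 115.        ]
(0,) [535.09447638  86.601516  ] 0.47645464539527893
(1,) [536.45343171  87.73137987] 0.9069055318832397
(0, 1) [535.54836803  86.99070859] 1.8847627639770508
free z [535.82311461  86.81321528 113.93940202] 1.6977765560150146
handle [646.5596406  124.22510334 101.        ] 117.08929409018528 0.3236192291307118
```

View pics/fit.png

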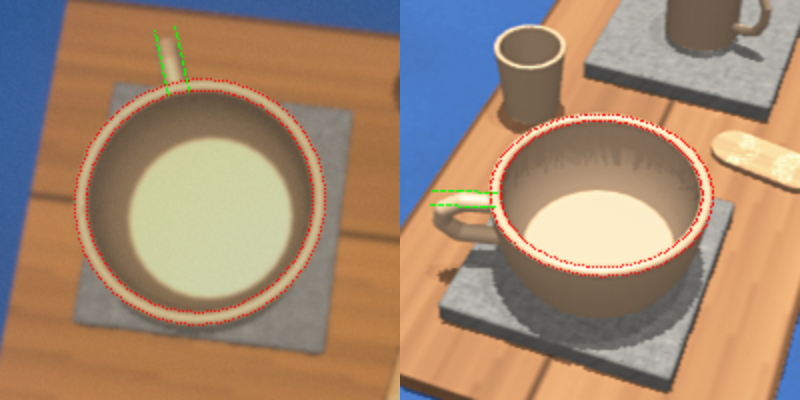

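Both views show the rim circles lying on the rim (centre ≈ 535.6, 87). The handle direction is ≈0.32 rad, and its top bar lies within the green lines.

jog_arm --commands '[{"dx":-0.683,"dy":-0.314,"gripper":1},{"dx":-0.683,"dy":-0.314,"gripper":1},{"dx":-0.683,"dy":-0.314,"gripper":1},{"dx":-0.683,"dy":-0.314,"gripper":1},{"dx":-0.683,"dy":-0.314,"gripper":1},{"dx":-0.683,"dy":-0.314,"gripper":1},{"dx":-0.683,"dy":-0.314,"gripper":1},{"dx":-0.683,"dy":-0.314,"gripper":1},{"dx":-0.683,"dy":-0.314,"gripper":1},{"dx":-0.683,"dy":-0.314,"gripper":1}]' --squeeze 10

```text
schema error: expected keys dx, dy, dz, ax, ay, az, gripper
```

jog_arm --commands '[{"dx":-0.683,"dy":-0.314,"gripper":1},{"dx":-0.683,"dy":-0.314,"gripper":1},{"dx":-0.683,"dy":-0.314,"gripper":1},{"dx":-0.683,"dy":-0.314,"gripper":1},{"dx":-0.683,"dy":-0.314,"gripper":1},{"dx":-0.683,"dy":-0.314,"gripper":1},{"dx":-0.683,"dy":-0.314,"gripper":1},{"dx":-0.683,"dy":-0.314,"gripper":1},{"dx":-0.683,"dy":-0.314,"gripper":1},{"dx":-0.683,"dy":-0.314,"gripper":1}]'

```text
schema error: expected keys dx, dy, dz, ax, ay, az, gripper
```

jog_arm --commands '[{"dz":0.5,"gripper":1},{"dz":0.5,"gripper":1},{"gripper":1},{"gripper":1}]'

```text
schema error: expected keys dx, dy, dz, ax, ay, az, gripper
```

jog_arm --commands '[{"dx":-0.683,"dy":-0.314,"dz":0,"ax":0,"ay":0,"az":0,"gripper":1},{"dx":-0.683,"dy":-0.314,"dz":0,"ax":0,"ay":0,"az":0,"gripper":1},{"dx":-0.683,"dy":-0.314,"dz":0,"ax":0,"ay":0,"az":0,"gripper":1},{"dx":-0.683,"dy":-0.314,"dz":0,"ax":0,"ay":0,"az":0,"gripper":1},{"dx":-0.683,"dy":-0.314,"dz":0,"ax":0,"ay":0,"az":0,"gripper":1},{"dx":-0.683,"dy":-0.314,"dz":0,"ax":0,"ay":0,"az":0,"gripper":1},{"dx":-0.683,"dy":-0.314,"dz":0,"ax":0,"ay":0,"az":0,"gripper":1},{"dx":-0.683,"dy":-0.314,"dz":0,"ax":0,"ay":0,"az":0,"gripper":1},{"dx":-0.683,"dy":-0.314,"dz":0,"ax":0,"ay":0,"az":0,"gripper":1},{"dx":-0.683,"dy":-0.314,"dz":0,"ax":0,"ay":0,"az":0,"gripper":1}]' --squeeze 10

```text
clock: 1.35
eef_pos: [393.0, 316.6, 224.0]
eef_rot: [-3.141, -0.0, 2.823]
wrist_force: [0.0, -0.3, -0.2]
finger_gap: 0.5
finger_force: 0.0
```

jog_arm --commands '[{"dx":-0.683,"dy":-0.314,"dz":0,"ax":0,"ay":0,"az":0,"gripper":1},{"dx":-0.683,"dy":-0.314,"dz":0,"ax":0,"ay":0,"az":0,"gripper":1},{"dx":-0.683,"dy":-0.314,"dz":0,"ax":0,"ay":0,"az":0,"gripper":1},{"dx":-0.683,"dy":-0.314,"dz":0,"ax":0,"ay":0,"az":0,"gripper":1},{"dx":-0.683,"dy":-0.314,"dz":0,"ax":0,"ay":0,"az":0,"gripper":1},{"dx":-0.683,"dy":-0.314,"dz":0,"ax":0,"ay":0,"az":0,"gripper":1},{"dx":-0.683,"dy":-0.314,"dz":0,"ax":0,"ay":0,"az":0,"gripper":1},{"dx":-0.683,"dy":-0.314,"dz":0,"ax":0,"ay":0,"az":0,"gripper":1},{"dx":-0.683,"dy":-0.314,"dz":0,"ax":0,"ay":0,"az":0,"gripper":1},{"dx":-0.683,"dy":-0.314,"dz":0,"ax":0,"ay":0,"az":0,"gripper":1}]'

```text
clock: 2.6
eef_pos: [613.1, 111.7, 223.8]
eef_rot: [-3.141, -0.001, 2.823]
wrist_force: [0.1, -0.2, 0.3]
finger_gap: 0.2
finger_force: 0.0
```

jog_arm --commands '[{"dx":0,"dy":0,"dz":0.5,"ax":0,"ay":0,"az":0,"gripper":1},{"dx":0,"dy":0,"dz":0.5,"ax":0,"ay":0,"az":0,"gripper":1},{"dx":0,"dy":0,"dz":0,"ax":0,"ay":0,"az":0,"gripper":1},{"dx":0,"dy":0,"dz":0,"ax":0,"ay":0,"az":0,"gripper":1}]'

```text
clock: 3.1
eef_pos: [612.7, 112.6, 185.0]
eef_rot: [3.141, 0.001, 2.823]
wrist_force: [-1.3, 0.6, 0.5]
finger_gap: 0.3
finger_force: 0.0
```

jog_arm --commands '[{"dx":0,"dy":0,"dz":0.6,"ax":0,"ay":0,"az":0,"gripper":1},{"dx":0,"dy":0,"dz":0.4,"ax":0,"ay":0,"az":0,"gripper":1},{"dx":0,"dy":0,"dz":0,"ax":0,"ay":0,"az":0,"gripper":1}]'

```text
clock: 3.48
eef_pos: [612.2, 112.5, 143.5]
eef_rot: [-3.141, -0.001, 2.823]
wrist_force: [-0.2, -0.3, -0.4]
finger_gap: 0.2
finger_force: 0.0
```

Run:
```python
from cell import manip,cams
from h import *
s=manip.read_state();p=s["eef_pos"];print(p,s["wrist_force"],s["joints"])
o=[]
for n in("top","side"):
    c=cams.camera(n);im=c["image"][:,:,::-1].copy()
    for q in proj(c,circ(535.6,87,81,118,90)):im[int(q[1]+.5),int(q[0]+.5)]=(0,0,255)
    yx=s["eef_rot"][2];X=np.array([np.cos(yx),np.sin(yx)]);Y=np.array([X[1],-X[0]])
    for a in(-8,8):
        for b in(-12.5,12.5):
            q=proj(c,[*(p[:2]+a*X+b*Y),p[2]-19])[0];im[int(q[1]+.5),int(q[0]+.5)]=(0,255,0)
    u,v=proj(c,[p[0],p[1],p[2]-19])[0].astype(int);u=max(u,50);v=max(v,50)
    o.append(cv2.resize(im[v-50:v+50,u-50:u+50],(400,400),interpolation=0))
cv2.imwrite("pics/near.png",np.hstack(o))
```

```text
[612.16287528 112.46701271 143.54510364] [-0.15224791 -0.27435399 -0.44139349] [ 1.22867216e-01  5.32002321e-01  1.38762724e+00 -2.73931946e-05
  1.22361610e+00 -1.12917881e+00]
```

View pics/near.png

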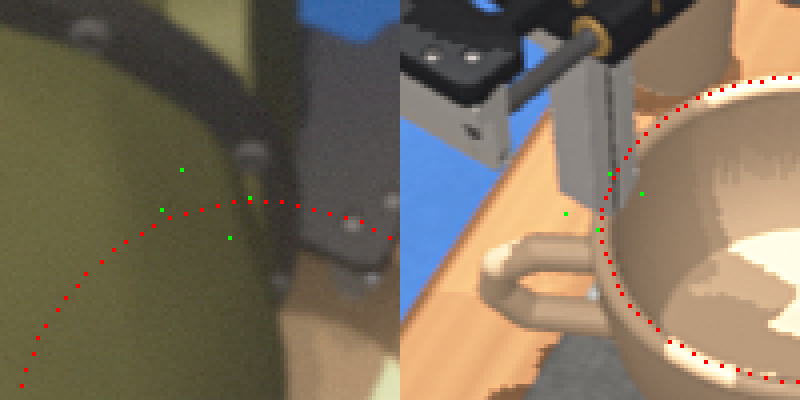

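The top view is blocked by the arm. In the side view the fingertip, near (600, 210), seems slightly above its predicted corners, so I'll zoom in without the overlay.

Run:
```python
from cell import manip,cams
from h import *
s=manip.read_state();p=s["eef_pos"];print(p,s["eef_rot"])
c=cams.camera("side");im=c["image"][:,:,::-1]
u,v=proj(c,[p[0],p[1],p[2]-19])[0];print(u,v);u=int(u)-20;v=int(v)-30;print("crop origin",u,v,"x14")
cv2.imwrite("pics/side_now.png",im)
cv2.imwrite("pics/near2.png",cv2.resize(im[v:v+42,u:u+56],None,fx=14,fy=14,interpolation=0))
```

```text
[612.85207597 112.5359683  145.08128645] [3.14120902e+00 7.96718657e-04 2.82281477e+00]
270.737648672116 275.55457372174874
crop origin 250 245 x14
```

View pics/near2.png

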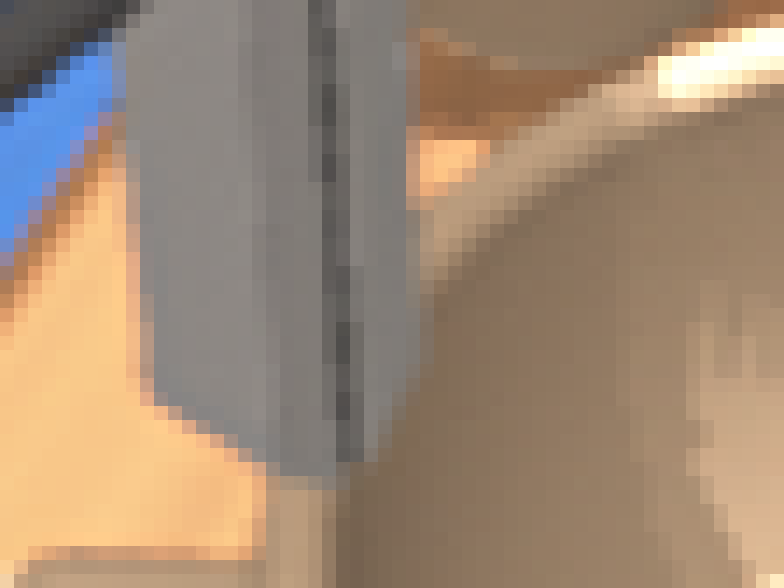

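The seam between the fingertips ends at pixel (275.0, 278.2). I predicted (274.9, 277.7), so the robot and camera agree. Now I'll descend gently.

jog_arm --commands '[{"dx":0,"dy":0,"dz":0.05,"ax":0,"ay":0,"az":0,"gripper":1},{"dx":0,"dy":0,"dz":0.05,"ax":0,"ay":0,"az":0,"gripper":1},{"dx":0,"dy":0,"dz":0.025,"ax":0,"ay":0,"az":0,"gripper":1},{"dx":0,"dy":0,"dz":0,"ax":0,"ay":0,"az":0,"gripper":1}]'

```text
clock: 4.12
eef_pos: [612.5, 112.5, 139.2]
eef_rot: [-3.141, -0.0, 2.823]
wrist_force: [0.4, -0.1, 0.2]
finger_gap: 0.7
finger_force: 0.0
```

jog_arm --commands '[{"dx":0,"dy":0,"dz":0.025,"ax":0,"ay":0,"az":0,"gripper":1},{"dx":0,"dy":0,"dz":0,"ax":0,"ay":0,"az":0,"gripper":1}]'

```text
clock: 4.38
eef_pos: [612.5, 112.5, 138.2]
eef_rot: [-3.142, -0.0, 2.823]
wrist_force: [0.0, 0.0, -0.1]
finger_gap: -0.1
finger_force: 0.0
```

jog_arm --commands '[{"dx":0,"dy":0,"dz":0.025,"ax":0,"ay":0,"az":0,"gripper":1},{"dx":0,"dy":0,"dz":0,"ax":0,"ay":0,"az":0,"gripper":1}]'

```text
clock: 4.62
eef_pos: [612.5, 112.5, 137.1]
eef_rot: [-3.141, -0.0, 2.823]
wrist_force: [-1.1, -0.5, 1.3]
finger_gap: 0.3
finger_force: 0.0
```

jog_arm --commands '[{"dx":0,"dy":0,"dz":0.025,"ax":0,"ay":0,"az":0,"gripper":1},{"dx":0,"dy":0,"dz":0,"ax":0,"ay":0,"az":0,"gripper":1}]'

```text
clock: 4.88
eef_pos: [612.6, 112.5, 136.3]
eef_rot: [3.142, 0.0, 2.823]
wrist_force: [-0.2, 0.4, 0.4]
finger_gap: 0.5
finger_force: 0.3
```

```bash
cat > avg.py <<'E'
from cell import manip,cams
import numpy as np
F=[];P=[]
for i in range(8):
    cams.camera("side");s=manip.read_state();F.append(s["wrist_force"]);P.append(s["eef_pos"])
print(s["clock"],np.mean(F,0).round(2),np.std(F,0).round(2),np.mean(P,0).round(2),np.std(P,0).round(2))
E
python3 avg.py
```

```text
5.275 [ 0.32 -0.11  0.94] [0.29 0.52 0.52] [612.55 112.48 136.31] [0.01 0.01 0.02]
```

jog_arm --commands '[{"dx":0,"dy":0,"dz":0.015,"ax":0,"ay":0,"az":0,"gripper":1},{"dx":0,"dy":0,"dz":0,"ax":0,"ay":0,"az":0,"gripper":1}]'

```text
clock: 5.52
eef_pos: [612.6, 112.5, 135.7]
eef_rot: [3.142, 0.0, 2.823]
wrist_force: [-0.7, -0.2, 1.8]
finger_gap: 0.4
finger_force: 0.8
```

```bash
python3 avg.py
python3 - <<'E'
import numpy as np
# 100 steps clockwise, tool-frame shares, yaw 2.8228; start 612.55,112.48
C=np.array([535.7,87.0]);a0=np.arctan2(25.5,76.85);y=2.8228
X=np.array([np.cos(y),np.sin(y)]);Y=np.array([X[1],-X[0]])
print(a0,np.hypot(25.5,76.85))
N=100;a=a0-np.linspace(0,2*np.pi,N+1);p=C+81*np.c_[np.cos(a),np.sin(a)]
for k in range(N):
    d=(p[k+1]-p[k])/40; print("%d:%.3f,%.3f"%(k,d@X,d@Y),end=" " if k%10<9 else "  ->%s\n"%p[k+1].round(1))
E
```

```text
5.925 [0.41 0.22 1.43] [0.44 0.24 0.27] [612.55 112.49 135.71] [0.01 0.02 0.02]
0.32038363472465675 80.97019513376512
0:-0.073,-0.104 1:-0.066,-0.109 2:-0.059,-0.113 3:-0.052,-0.116 4:-0.044,-0.119 5:-0.037,-0.122 6:-0.029,-0.124 7:-0.021,-0.125 8:-0.013,-0.127 9:-0.005,-0.127  ->[612.9  62.4]
10:0.003,-0.127 11:0.011,-0.127 12:0.019,-0.126 13:0.026,-0.124 14:0.034,-0.123 15:0.042,-0.120 16:0.049,-0.117 17:0.057,-0.114 18:0.064,-0.110 19:0.070,-0.106  ->[583.7  21.8]
20:0.077,-0.101 21:0.083,-0.096 22:0.089,-0.091 23:0.095,-0.085 24:0.100,-0.079 25:0.104,-0.073 26:0.109,-0.066 27:0.113,-0.059 28:0.116,-0.052 29:0.119,-0.044  ->[536.2   6. ]
30:0.122,-0.037 31:0.124,-0.029 32:0.125,-0.021 33:0.127,-0.013 34:0.127,-0.005 35:0.127,0.003 36:0.127,0.011 37:0.126,0.019 38:0.124,0.026 39:0.123,0.034  ->[488.5  21.2]
40:0.120,0.042 41:0.117,0.049 42:0.114,0.057 43:0.110,0.064 44:0.106,0.070 45:0.101,0.077 46:0.096,0.083 47:0.091,0.089 48:0.085,0.095 49:0.079,0.100  ->[458.8  61.5]
50:0.073,0.104 51:0.066,0.109 52:0.059,0.113 53:0.052,0.116 54:0.044,0.119 55:0.037,0.122 56:0.029,0.124 57:0.021,0.125 58:0.013,0.127 59:0.005,0.127  ->[458.5 111.6]
60:-0.003,0.127 61:-0.011,0.127 62:-0.019,0.126 63:-0.026,0.124 64:-0.034,0.123 65:-0.042,0.120 66:-0.049,0.117 67:-0.057,0.114 68:-0.064,0.110 69:-0.070,0.106  ->[487.7 152.2]
70:-0.077,0.101 71:-0.083,0.096 72:-0.089,0.091 73:-0.095,0.085 74:-0.100,0.079 75:-0.104,0.073 76:-0.109,0.066 77:-0.113,0.059 78:-0.116,0.052 79:-0.119,0.044  ->[535.2 168. ]
80:-0.122,0.037 81:-0.124,0.029 82:-0.125,0.021 83:-0.127,0.013 84:-0.127,0.005 85:-0.127,-0.003 86:-0.127,-0.011 87:-0.126,-0.019 88:-0.124,-0.026 89:-0.123,-0.034  ->[582.9 152.8]
90:-0.120,-0.042 91:-0.117,-0.049 92:-0.114,-0.057 93:-0.110,-0.064 94:-0.106,-0.070 95:-0.101,-0.077 96:-0.096,-0.083 97:-0.091,-0.089 98:-0.085,-0.095 99:-0.079,-0.100  ->[612.6 112.5]
```

jog_arm --commands '[{"dx":-0.073,"dy":-0.104,"dz":0.005,"ax":0,"ay":0,"az":0,"gripper":1},{"dx":-0.066,"dy":-0.109,"dz":0,"ax":0,"ay":0,"az":0,"gripper":1},{"dx":-0.059,"dy":-0.113,"dz":0,"ax":0,"ay":0,"az":0,"gripper":1},{"dx":-0.052,"dy":-0.116,"dz":0,"ax":0,"ay":0,"az":0,"gripper":1},{"dx":-0.044,"dy":-0.119,"dz":0,"ax":0,"ay":0,"az":0,"gripper":1},{"dx":-0.037,"dy":-0.122,"dz":0,"ax":0,"ay":0,"az":0,"gripper":1},{"dx":-0.029,"dy":-0.124,"dz":0,"ax":0,"ay":0,"az":0,"gripper":1},{"dx":-0.021,"dy":-0.125,"dz":0,"ax":0,"ay":0,"az":0,"gripper":1},{"dx":-0.013,"dy":-0.127,"dz":0,"ax":0,"ay":0,"az":0,"gripper":1},{"dx":-0.005,"dy":-0.127,"dz":0,"ax":0,"ay":0,"az":0,"gripper":1}]'

```text
clock: 7.18
eef_pos: [612.7, 62.1, 135.5]
eef_rot: [3.142, 0.0, 2.823]
wrist_force: [1.1, 1.1, 1.7]
finger_gap: 0.3
finger_force: 1.0
```

```bash
python3 avg.py
```

```text
7.575 [-0.39 -1.55  2.01] [0.41 0.84 0.39] [612.72  62.06 135.43] [0.05 0.26 0.04]
```

jog_arm --commands '[{"dx":0.003,"dy":-0.127,"dz":0,"ax":0,"ay":0,"az":0,"gripper":1},{"dx":0.011,"dy":-0.127,"dz":0,"ax":0,"ay":0,"az":0,"gripper":1},{"dx":0.019,"dy":-0.126,"dz":0,"ax":0,"ay":0,"az":0,"gripper":1},{"dx":0.026,"dy":-0.124,"dz":0,"ax":0,"ay":0,"az":0,"gripper":1},{"dx":0.034,"dy":-0.123,"dz":0,"ax":0,"ay":0,"az":0,"gripper":1},{"dx":0.042,"dy":-0.12,"dz":0,"ax":0,"ay":0,"az":0,"gripper":1},{"dx":0.049,"dy":-0.117,"dz":0,"ax":0,"ay":0,"az":0,"gripper":1},{"dx":0.057,"dy":-0.114,"dz":0,"ax":0,"ay":0,"az":0,"gripper":1},{"dx":0.064,"dy":-0.11,"dz":0,"ax":0,"ay":0,"az":0,"gripper":1},{"dx":0.07,"dy":-0.106,"dz":0,"ax":0,"ay":0,"az":0,"gripper":1}]'

```text
clock: 8.82
eef_pos: [583.3, 21.6, 135.5]
eef_rot: [-3.142, 0.0, 2.823]
wrist_force: [1.1, 0.5, 1.6]
finger_gap: 0.6
finger_force: 1.0
```

```bash
python3 avg.py
python3 - <<'E'
from cell import cams
from h import *
c=cams.camera("side");im=c["image"][:,:,::-1].copy();o=cv2.imread("pics/side0.png")
for q in proj(c,circ(535.7,87,81,117,60)):im[int(q[1]+.5),int(q[0]+.5)]=(0,0,255)
f=lambda i:cv2.resize(i[220:380,230:390],(400,400),interpolation=0)
# shift of bowl foot/handle area against first picture
g=lambda i:np.float32(cv2.cvtColor(i,6))[265:345,240:380]
print(cv2.phaseCorrelate(g(o),g(c["image"][:,:,::-1].copy())))
cv2.imwrite("pics/q.png",np.hstack([f(o),f(im)]))
E
```

```text
9.225 [-1.04 -0.86  2.44] [0.85 0.55 0.61] [583.32  21.55 135.38] [0.15 0.15 0.06]
((-0.05462151041501784, 0.41217219774897274), 0.8016171395778656)
```

View pics/q.png

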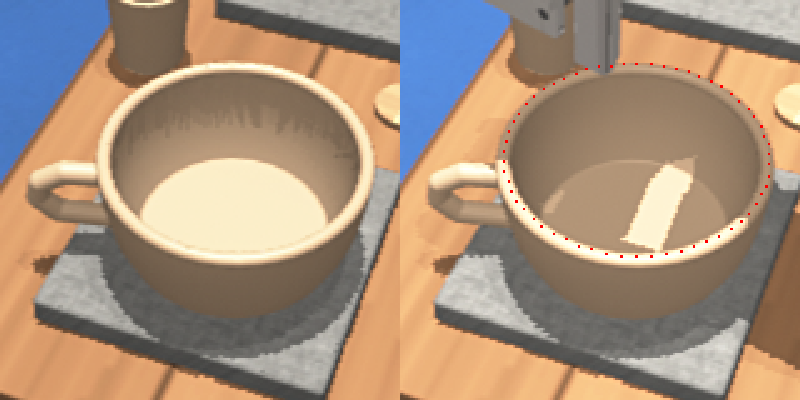

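The bowl hasn't shifted; the 0.4 px downward change is the slight sink into the foam. The fingertips are on the rim near (605, 70). Continuing.

jog_arm --commands '[{"dx":0.077,"dy":-0.101,"dz":-0.004,"ax":0,"ay":0,"az":0,"gripper":1},{"dx":0.083,"dy":-0.096,"dz":0,"ax":0,"ay":0,"az":0,"gripper":1},{"dx":0.089,"dy":-0.091,"dz":0,"ax":0,"ay":0,"az":0,"gripper":1},{"dx":0.095,"dy":-0.085,"dz":0,"ax":0,"ay":0,"az":0,"gripper":1},{"dx":0.1,"dy":-0.079,"dz":0,"ax":0,"ay":0,"az":0,"gripper":1},{"dx":0.104,"dy":-0.073,"dz":0,"ax":0,"ay":0,"az":0,"gripper":1},{"dx":0.109,"dy":-0.066,"dz":0,"ax":0,"ay":0,"az":0,"gripper":1},{"dx":0.113,"dy":-0.059,"dz":0,"ax":0,"ay":0,"az":0,"gripper":1},{"dx":0.116,"dy":-0.052,"dz":0,"ax":0,"ay":0,"az":0,"gripper":1},{"dx":0.119,"dy":-0.044,"dz":0,"ax":0,"ay":0,"az":0,"gripper":1}]'

```text
clock: 10.52
eef_pos: [535.8, 6.0, 135.6]
eef_rot: [3.142, 0.0, 2.823]
wrist_force: [1.0, -0.3, 2.4]
finger_gap: 0.7
finger_force: 0.9
```

```bash
python3 avg.py
```

```text
10.925 [-1.25 -0.21  2.26] [0.79 0.46 0.39] [535.71   6.04 135.51] [0.21 0.02 0.06]
```

jog_arm --commands '[{"dx":0.122,"dy":-0.037,"dz":0,"ax":0,"ay":0,"az":0,"gripper":1},{"dx":0.124,"dy":-0.029,"dz":0,"ax":0,"ay":0,"az":0,"gripper":1},{"dx":0.125,"dy":-0.021,"dz":0,"ax":0,"ay":0,"az":0,"gripper":1},{"dx":0.127,"dy":-0.013,"dz":0,"ax":0,"ay":0,"az":0,"gripper":1},{"dx":0.127,"dy":-0.005,"dz":0,"ax":0,"ay":0,"az":0,"gripper":1},{"dx":0.127,"dy":0.003,"dz":0,"ax":0,"ay":0,"az":0,"gripper":1},{"dx":0.127,"dy":0.011,"dz":0,"ax":0,"ay":0,"az":0,"gripper":1},{"dx":0.126,"dy":0.019,"dz":0,"ax":0,"ay":0,"az":0,"gripper":1},{"dx":0.124,"dy":0.026,"dz":0,"ax":0,"ay":0,"az":0,"gripper":1},{"dx":0.123,"dy":0.034,"dz":0,"ax":0,"ay":0,"az":0,"gripper":1}]'

```text
clock: 12.18
eef_pos: [488.1, 21.4, 135.6]
eef_rot: [-3.142, 0.0, 2.823]
wrist_force: [1.0, -0.4, 1.6]
finger_gap: 0.3
finger_force: 0.9
```

```bash
python3 avg.py
```

```text
12.575 [-1.22  1.05  1.99] [0.62 0.59 0.53] [488.06  21.46 135.52] [0.19 0.13 0.03]
```

jog_arm --commands '[{"dx":0.12,"dy":0.042,"dz":0,"ax":0,"ay":0,"az":0,"gripper":1},{"dx":0.117,"dy":0.049,"dz":0,"ax":0,"ay":0,"az":0,"gripper":1},{"dx":0.114,"dy":0.057,"dz":0,"ax":0,"ay":0,"az":0,"gripper":1},{"dx":0.11,"dy":0.064,"dz":0,"ax":0,"ay":0,"az":0,"gripper":1},{"dx":0.106,"dy":0.07,"dz":0,"ax":0,"ay":0,"az":0,"gripper":1},{"dx":0.101,"dy":0.077,"dz":0,"ax":0,"ay":0,"az":0,"gripper":1},{"dx":0.096,"dy":0.083,"dz":0,"ax":0,"ay":0,"az":0,"gripper":1},{"dx":0.091,"dy":0.089,"dz":0,"ax":0,"ay":0,"az":0,"gripper":1},{"dx":0.085,"dy":0.095,"dz":0,"ax":0,"ay":0,"az":0,"gripper":1},{"dx":0.079,"dy":0.1,"dz":0,"ax":0,"ay":0,"az":0,"gripper":1}]'

```text
clock: 13.82
eef_pos: [458.6, 61.9, 135.6]
eef_rot: [-3.142, -0.0, 2.823]
wrist_force: [0.9, -1.5, 2.6]
finger_gap: 0.4
finger_force: 0.9
```

```bash
python3 avg.py
python3 - <<'E'
from cell import cams
from h import *
im=[]
for n in("top","side"):
    c=cams.camera(n);i=c["image"][:,:,::-1].copy()
    for q in proj(c,circ(535.7,87,81,117,60)):i[int(q[1]+.5),int(q[0]+.5)]=(0,0,255)
    u,v=proj(c,[535.7,87,100])[0].astype(int);im.append(cv2.resize(i[v-80:v+80,u-80:u+80],(400,400),interpolation=0))
cv2.imwrite("pics/half.png",np.hstack(im))
E
```

```text
14.225 [-0.35  1.17  1.84] [0.42 0.86 0.34] [458.63  61.9  135.57] [0.09 0.22 0.01]
```

View pics/half.png

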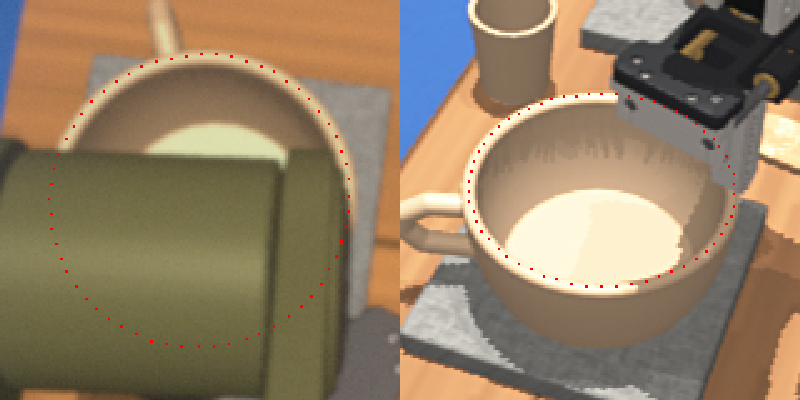

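Halfway round, the bowl is still on the predicted circle in both views, and the tip is on the rim near (735, 190). Continuing.

jog_arm --commands '[{"dx":0.073,"dy":0.104,"dz":0,"ax":0,"ay":0,"az":0,"gripper":1},{"dx":0.066,"dy":0.109,"dz":0,"ax":0,"ay":0,"az":0,"gripper":1},{"dx":0.059,"dy":0.113,"dz":0,"ax":0,"ay":0,"az":0,"gripper":1},{"dx":0.052,"dy":0.116,"dz":0,"ax":0,"ay":0,"az":0,"gripper":1},{"dx":0.044,"dy":0.119,"dz":0,"ax":0,"ay":0,"az":0,"gripper":1},{"dx":0.037,"dy":0.122,"dz":0,"ax":0,"ay":0,"az":0,"gripper":1},{"dx":0.029,"dy":0.124,"dz":0,"ax":0,"ay":0,"az":0,"gripper":1},{"dx":0.021,"dy":0.125,"dz":0,"ax":0,"ay":0,"az":0,"gripper":1},{"dx":0.013,"dy":0.127,"dz":0,"ax":0,"ay":0,"az":0,"gripper":1},{"dx":0.005,"dy":0.127,"dz":0,"ax":0,"ay":0,"az":0,"gripper":1}]'

```text
clock: 15.58
eef_pos: [458.6, 112.0, 135.6]
eef_rot: [3.142, -0.0, 2.823]
wrist_force: [-0.4, -1.1, 2.4]
finger_gap: 0.5
finger_force: 0.9
```

```bash
python3 avg.py
```

```text
15.975 [0.48 1.18 1.63] [0.38 0.82 0.68] [458.55 111.94 135.63] [0.05 0.23 0.02]
```

jog_arm --commands '[{"dx":-0.003,"dy":0.127,"dz":0.004,"ax":0,"ay":0,"az":0,"gripper":1},{"dx":-0.011,"dy":0.127,"dz":0,"ax":0,"ay":0,"az":0,"gripper":1},{"dx":-0.019,"dy":0.126,"dz":0,"ax":0,"ay":0,"az":0,"gripper":1},{"dx":-0.026,"dy":0.124,"dz":0,"ax":0,"ay":0,"az":0,"gripper":1},{"dx":-0.034,"dy":0.123,"dz":0,"ax":0,"ay":0,"az":0,"gripper":1},{"dx":-0.042,"dy":0.12,"dz":0,"ax":0,"ay":0,"az":0,"gripper":1},{"dx":-0.049,"dy":0.117,"dz":0,"ax":0,"ay":0,"az":0,"gripper":1},{"dx":-0.057,"dy":0.114,"dz":0,"ax":0,"ay":0,"az":0,"gripper":1},{"dx":-0.064,"dy":0.11,"dz":0,"ax":0,"ay":0,"az":0,"gripper":1},{"dx":-0.07,"dy":0.106,"dz":0,"ax":0,"ay":0,"az":0,"gripper":1}]'

```text
clock: 17.23
eef_pos: [487.9, 152.6, 135.4]
eef_rot: [-3.142, -0.0, 2.823]
wrist_force: [-1.0, -1.5, 3.4]
finger_gap: 0.6
finger_force: 1.0
```

```bash
python3 avg.py
```

```text
17.625 [1.19 0.82 1.62] [0.56 0.55 0.46] [487.96 152.53 135.53] [0.17 0.15 0.05]
```

jog_arm --commands '[{"dx":-0.077,"dy":0.101,"dz":0,"ax":0,"ay":0,"az":0,"gripper":1},{"dx":-0.083,"dy":0.096,"dz":0,"ax":0,"ay":0,"az":0,"gripper":1},{"dx":-0.089,"dy":0.091,"dz":0,"ax":0,"ay":0,"az":0,"gripper":1},{"dx":-0.095,"dy":0.085,"dz":0,"ax":0,"ay":0,"az":0,"gripper":1},{"dx":-0.1,"dy":0.079,"dz":0,"ax":0,"ay":0,"az":0,"gripper":1},{"dx":-0.104,"dy":0.073,"dz":0,"ax":0,"ay":0,"az":0,"gripper":1},{"dx":-0.109,"dy":0.066,"dz":0,"ax":0,"ay":0,"az":0,"gripper":1},{"dx":-0.113,"dy":0.059,"dz":0,"ax":0,"ay":0,"az":0,"gripper":1},{"dx":-0.116,"dy":0.052,"dz":0,"ax":0,"ay":0,"az":0,"gripper":1},{"dx":-0.119,"dy":0.044,"dz":0,"ax":0,"ay":0,"az":0,"gripper":1}]'

```text
clock: 18.88
eef_pos: [535.5, 168.1, 135.4]
eef_rot: [3.142, -0.0, 2.823]
wrist_force: [-0.8, 0.5, 1.7]
finger_gap: 0.2
finger_force: 1.1
```

```bash
python3 avg.py
```

```text
19.275 [ 1.17 -0.05  2.13] [0.68 0.36 0.34] [535.58 168.07 135.56] [0.23 0.01 0.05]
```

jog_arm --commands '[{"dx":-0.122,"dy":0.037,"dz":0,"ax":0,"ay":0,"az":0,"gripper":1},{"dx":-0.124,"dy":0.029,"dz":0,"ax":0,"ay":0,"az":0,"gripper":1},{"dx":-0.125,"dy":0.021,"dz":0,"ax":0,"ay":0,"az":0,"gripper":1},{"dx":-0.127,"dy":0.013,"dz":0,"ax":0,"ay":0,"az":0,"gripper":1},{"dx":-0.127,"dy":0.005,"dz":0,"ax":0,"ay":0,"az":0,"gripper":1},{"dx":-0.127,"dy":-0.003,"dz":0,"ax":0,"ay":0,"az":0,"gripper":1},{"dx":-0.127,"dy":-0.011,"dz":0,"ax":0,"ay":0,"az":0,"gripper":1},{"dx":-0.126,"dy":-0.019,"dz":0,"ax":0,"ay":0,"az":0,"gripper":1},{"dx":-0.124,"dy":-0.026,"dz":0,"ax":0,"ay":0,"az":0,"gripper":1},{"dx":-0.123,"dy":-0.034,"dz":0,"ax":0,"ay":0,"az":0,"gripper":1}]'

```text
clock: 20.52
eef_pos: [583.2, 152.7, 135.4]
eef_rot: [3.142, 0.0, 2.823]
wrist_force: [-0.7, 0.5, 2.0]
finger_gap: 0.4
finger_force: 1.1
```

```bash
python3 avg.py
```

```text
20.925 [ 1.07 -0.91  1.8 ] [0.49 0.67 0.29] [583.22 152.61 135.52] [0.21 0.15 0.03]
```

jog_arm --commands '[{"dx":-0.12,"dy":-0.042,"dz":0,"ax":0,"ay":0,"az":0,"gripper":1},{"dx":-0.117,"dy":-0.049,"dz":0,"ax":0,"ay":0,"az":0,"gripper":1},{"dx":-0.114,"dy":-0.057,"dz":0,"ax":0,"ay":0,"az":0,"gripper":1},{"dx":-0.11,"dy":-0.064,"dz":0,"ax":0,"ay":0,"az":0,"gripper":1},{"dx":-0.106,"dy":-0.07,"dz":0,"ax":0,"ay":0,"az":0,"gripper":1},{"dx":-0.101,"dy":-0.077,"dz":0,"ax":0,"ay":0,"az":0,"gripper":1},{"dx":-0.096,"dy":-0.083,"dz":0,"ax":0,"ay":0,"az":0,"gripper":1},{"dx":-0.091,"dy":-0.089,"dz":0,"ax":0,"ay":0,"az":0,"gripper":1},{"dx":-0.085,"dy":-0.095,"dz":0,"ax":0,"ay":0,"az":0,"gripper":1},{"dx":-0.079,"dy":-0.1,"dz":0,"ax":0,"ay":0,"az":0,"gripper":1}]'

```text
clock: 22.18
eef_pos: [612.7, 112.2, 135.5]
eef_rot: [3.142, 0.0, 2.823]
wrist_force: [-0.7, 0.3, 2.3]
finger_gap: 0.5
finger_force: 1.1
```

jog_arm --commands '[{"dx":-0.03,"dy":-0.042,"dz":0,"ax":0,"ay":0,"az":0,"gripper":1},{"dx":0,"dy":0,"dz":0,"ax":0,"ay":0,"az":0,"gripper":1},{"dx":0,"dy":0,"dz":0,"ax":0,"ay":0,"az":0,"gripper":1}]'

```text
clock: 22.55
eef_pos: [613.2, 110.3, 135.5]
eef_rot: [-3.141, 0.0, 2.823]
wrist_force: [1.2, -1.9, 1.9]
finger_gap: 0.3
finger_force: 1.0
```

jog_arm --commands '[{"dx":0,"dy":0,"dz":-0.05,"ax":0,"ay":0,"az":0,"gripper":1},{"dx":0,"dy":0,"dz":-0.1,"ax":0,"ay":0,"az":0,"gripper":1},{"dx":0,"dy":0,"dz":-0.4,"ax":0,"ay":0,"az":0,"gripper":1},{"dx":0,"dy":0,"dz":-0.6,"ax":0,"ay":0,"az":0,"gripper":1},{"dx":0,"dy":0,"dz":-0.6,"ax":0,"ay":0,"az":0,"gripper":1},{"dx":0,"dy":0,"dz":-0.6,"ax":0,"ay":0,"az":0,"gripper":1},{"dx":0,"dy":0,"dz":0,"ax":0,"ay":0,"az":0,"gripper":1},{"dx":0,"dy":0,"dz":0,"ax":0,"ay":0,"az":0,"gripper":1}]'

```text
clock: 23.55
eef_pos: [612.8, 110.5, 228.8]
eef_rot: [-3.141, -0.001, 2.823]
wrist_force: [-0.5, 0.3, 0.1]
finger_gap: 0.4
finger_force: 0.0
```

```bash
python3 avg.py
python3 - <<'E'
from cell import cams
from h import *
c=cams.camera("side");o=cv2.imread("pics/side0.png")
g=lambda i:np.float32(cv2.cvtColor(i,6))[265:345,240:380]
print(cv2.phaseCorrelate(g(o),g(c["image"][:,:,::-1].copy())))
cv2.imwrite("pics/end.png",c["image"][:,:,::-1])
E
```

```text
23.95 [-0.19 -0.07  0.15] [0.39 0.44 0.33] [612.93 110.49 228.72] [0.11 0.01 0.29]
((-0.08262308285144115, 0.07542440305265785), 0.54608164280653)
```

View pics/end.png

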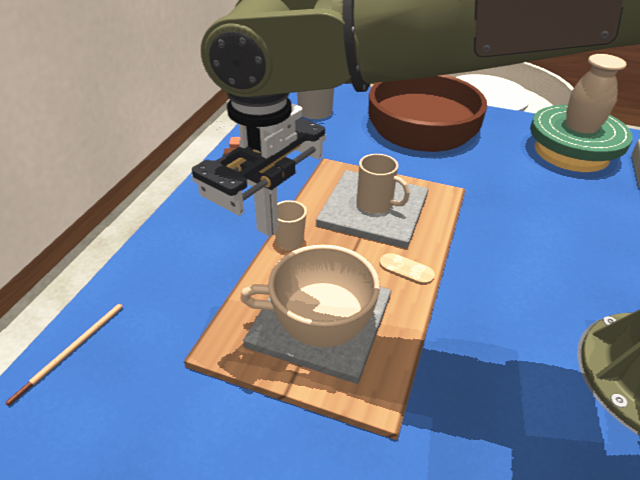

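The gripper is lifted clear, and the bowl (320, 295) and the other things stand where they were.

```bash
python3 -c "from cell import job;print(job.sign_off())"
```

```text
the job is handed in; nothing more can be done
None
```

The closed fingertips went once clockwise round the rim, from above the handle back to it (about 2 mm past), at about 2 N. They then lifted off at 23 s with the bowl and the other things unmoved, and the job is handed in.

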